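# Sort the turned ware into its stock trays

### The job

The pieces just off the lathe lie mixed on the bench: two drawer knobs, a sake cup and a bud vase. Sort them into the three trays, each into the tray that already holds one of its kind whatever its wood, and set each down standing upright on the tray floor without dropping it. The pieces already in the trays must still stand in them at the end.

Things in the scene. Friction and masses are not known exactly. Their poses are not given: they have to be found in the camera images.
- knob_dark: loose on the bench: a mushroom-shaped turned wooden drawer knob, 39 mm high, standing on its narrow 30 mm foot with the head up: 20 mm neck, round head 40 mm in diameter with straight sides from 23 to 35 mm up; dark brown wood. Origin: centre of its underside, z up; round, so its yaw means nothing.
- knob_light: loose on the bench: a mushroom-shaped turned wooden drawer knob, 39 mm high, standing on its narrow 30 mm foot with the head up: 20 mm neck, round head 40 mm in diameter with straight sides from 23 to 35 mm up; pale wood. Origin: centre of its underside, z up; round, so its yaw means nothing.
- cup: loose on the bench: a turned wooden sake cup without a handle, open at the top: 46 mm high, 54 mm in diameter from 20 mm up to the rim, narrowing to a 37 mm foot, wall 4 mm; pale wood. Origin: centre of its underside, z up; round, so its yaw means nothing.
- vase: loose on the bench: a turned wooden bud vase, 72 mm high: round straight body 44 mm in diameter from 4 to 43 mm up, then a narrow neck of 16 mm and a 26 mm rim; the opening at the top is a small dark dot; pale wood. Origin: centre of its underside, z up; round, so its yaw means nothing.
- tray_knob: shallow tray, blue walls and pale grey floor, fixed to the bench; the three trays are alike and their places are swapped from start to start: this is the one in which a drawer knob already stands. Outside 192 mm (x) by 142 mm (y), inside 180 by 130 mm; floor 5 mm thick; long walls 16 mm high, end walls (at +x and -x) 26 mm high. Origin: centre of its underside, z up, x along its length; the drawer knob in it stands in the -x half, so the middle and the +x half are free.
- tray_cup: shallow tray, blue walls and pale grey floor, fixed to the bench; the three trays are alike and their places are swapped from start to start: this is the one in which a sake cup already stands. Outside 192 mm (x) by 142 mm (y), inside 180 by 130 mm; floor 5 mm thick; long walls 16 mm high, end walls (at +x and -x) 26 mm high. Origin: centre of its underside, z up, x along its length; the sake cup in it stands in the -x half, so the middle and the +x half are free.
- tray_vase: shallow tray, blue walls and pale grey floor, fixed to the bench; the three trays are alike and their places are swapped from start to start: this is the one in which a bud vase already stands. Outside 192 mm (x) by 142 mm (y), inside 180 by 130 mm; floor 5 mm thick; long walls 16 mm high, end walls (at +x and -x) 26 mm high. Origin: centre of its underside, z up, x along its length; the bud vase in it stands in the -x half, so the middle and the +x half are free.
- knob_in_tray: already in its tray, loose: a mushroom-shaped turned wooden drawer knob, 39 mm high, standing on its narrow 30 mm foot with the head up: 20 mm neck, round head 40 mm in diameter with straight sides from 23 to 35 mm up; mid-brown wood. Origin: centre of its underside, z up; round, so its yaw means nothing.
- cup_in_tray: already in its tray, loose: a turned wooden sake cup without a handle, open at the top: 46 mm high, 54 mm in diameter from 20 mm up to the rim, narrowing to a 37 mm foot, wall 4 mm; dark brown wood. Origin: centre of its underside, z up; round, so its yaw means nothing.
- vase_in_tray: already in its tray, loose: a turned wooden bud vase, 72 mm high: round straight body 44 mm in diameter from 4 to 43 mm up, then a narrow neck of 16 mm and a 26 mm rim; the opening at the top is a small dark dot; dark brown wood. Origin: centre of its underside, z up; round, so its yaw means nothing.
Mind the look-alikes: they are no part of the job. Leave any blue, pink or red look-alike of the knob_dark alone.

How it is judged:
By the outcome, as a careful person would: the job done as asked, in the order asked, and still so for the second after the job is handed in, with the robot touching nothing.
It also fails if it takes over 109 s, if anything falls off the work surface, if the arm or the gripper's body presses on something with over 40 N, if the wrist force passes 120 N, or if a joint passes its speed limit or range.

### The arm

A 6-joint arm with a two-finger parallel gripper is mounted at the origin on the work surface. World frame = base frame: x ahead of the robot, y to its left, z up, the work surface at z = 0. Lengths are in m, angles in rad, forces in N, time in s.
With the tool pointing down it reaches from about 0.35 to 0.85 m from the base axis. Payload 8.1 kg.
Tool frame: the origin (TCP) lies midway between the tips of the shut fingers; the grasp point (between the pads) lies 19 mm behind it (robot.grip_point_offset is the distance from the TCP to the grasp point, in m); z points along the fingers, y is the line along which they close (so a half turn about z gives the same grasp; the last joint's range is limited). The gripper opens to 93 mm and grips with 3 to 60 N. Pads are 15 mm wide; open, the fingers measure 128 mm over their backs; the gripper's body (75 mm by 188 mm) begins 65 mm behind the grasp point.
Start: joints at [-1.384, 0.13, 1.488, -0, 1.523, -0.085], TCP at [0.161, -0.578, 0.219] pointing down, gripper open.
Joint ranges: [-2.96, 2.96], [-0.89, 2.26], [0.02, 2.5], [-1.34, 4.48], [0, 2.73], [-2.66, 2.66]. Speed limits (rad/s): [2.39, 2.39, 2.79, 3.14, 3.14, 3.14].

### API

Orientations are given as a rotation vector (axis times angle).
In Python, from plant import robot, read_camera, job gives the robot as it stands.
- The arm moves only by the shell command python3 -m inch 'ROWS' [FORCE]. ROWS is JSON, one flat list of numbers, 5 for each row, row after row: the shift along the world's x, y, z in mm, then the turn about the world's z in degrees, then the opening in per cent of the stroke, from 0 (shut) to 100 (fully open). In form: [dx, dy, dz, yaw, hand, dx, dy, dz, yaw, hand, ...]. A call has 1 to 10 rows; each row is the pose to reach, as a shift and turn from the pose commanded when the call began; what a row does not reach only later rows make up. A row lasts 1/12 s, in which the tool goes at most 41.7 mm and 7.16 degrees, less where a joint would pass 70% of its speed; a pose out of reach is approached as far as the arm can. A call with a gripper value outside its range is refused whole. The fingers move at their own pace and stop on an object; FORCE is the grip in N (left out, the last holds). Time passes only in rows, so rows that repeat a pose let the fingers close. It gives the time, the measured TCP pose, the force, the opening and the grip force at its end, in the units of the state.
- robot.read_state(): the state, without advancing time (a new reading comes with each control period).
- read_camera(name): name is "side" or "top" or "wrist"; returns a dict with "image" (384x512x3 uint8, blue, green, red), "K" (3x3 intrinsics, pixels), "D" ([k1, k2, p1, p2, k3] as OpenCV has them; the pictures are not rectified), "extrinsics" (4x4, takes a point from world to camera coordinates); the wrist camera has in their place "mount" (4x4, takes a point from camera to tool coordinates, whose origin is the TCP and whose axes are the flange's). Camera axes: x right, y down, z forward; pixel columns grow to the right and rows downward; lengths in m; the calibration is good to about 2 mm. A picture is of the moment at which its call begins: read the wrist's pose just before it. There is no depth.
- job.close_job(): hands the job in; it is judged then, once.
The state is a dict: "t": time; "q": joint angles; "dq": joint speeds; "joint_torque": joint torques, N m; "tool_pos": TCP position; "orientation": TCP orientation; "force": force on the tool from outside, world axes, zero at the start; "wrist_torque": the same for the moment, N m; "opening": finger opening in m; "gripper_force": force on a finger pad.
Only numpy, scipy, OpenCV 4.12 (cv2) and the standard library are available. Lean on these libraries where they do the work, as an engineer would, in place of code of your own. Each camera call takes 0.05 s, during which the arm holds its last target. There are 200 camera calls.

## Working session

There is one attempt and no reset: what is moved stays moved. The work goes in short steps, Python scripts to look and compute and a shell command to move; the robot and the scene stay as the last step left them, time stands still between calls to the robot, and variables do not carry over. Pictures are saved under pics/ and viewed, at most 14 in all, crops included, and the job is handed in when it is done.

```bash
mkdir -p pics; ls
cat > h.py <<'E'
import numpy as np, cv2
from plant import robot, read_camera, job
def snap(name, fn=None):
    c=read_camera(name)
    if fn: cv2.imwrite('pics/'+fn,c['image'])
    return c
def ray(c,px,z,E=None):
    E=np.array(c['extrinsics']) if E is None else E
    n=cv2.undistortPoints(np.array([[px]],float),np.array(c['K']),np.array(c['D'])).ravel()
    R,t=E[:3,:3],E[:3,3]; o=-R.T@t; d=R.T@np.array([n[0],n[1],1.])
    return o+d*(z-o[2])/d[2]
E
python3 - <<'E'
from h import *
for n in('top','side'):
    c=snap(n,n+'0.png'); E=np.array(c['extrinsics']); print(n,(-E[:3,:3].T@E[:3,3]).round(3),np.array(c['K'])[0,0])
s=robot.read_state(); print(s['t'],s['tool_pos'],s['orientation'],s['opening'],robot.grip_point_offset)
E
```

```text
pics
top [ 0.407 -0.009  0.824] 377.4298993109067
side [0.239 0.345 0.576] 358.9230017555771
0.1 [ 0.16099636 -0.57746381  0.21769203] [-3.11097437e+00 -4.25387331e-01  1.57550660e-04] 0.0928802873902393 0.0188
```

View pics/top0.png

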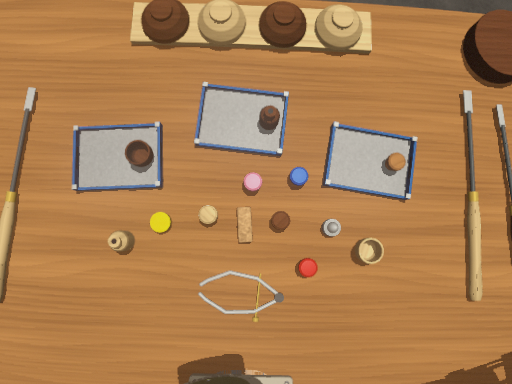

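View pics/side0.png

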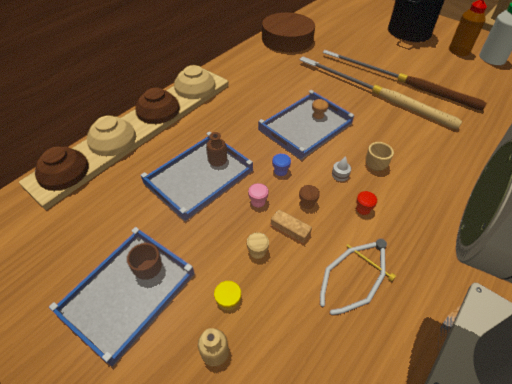

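The top view shows these loose pieces: a pale vase at (118,242), knob_light at (208,215), knob_dark at (280,221) and the cup at (370,251). The tray holding the cup is at (117,157), the vase tray at (242,119) and the knob tray at (371,161). Pink (253,182), blue (299,176) and red (308,268) are the coloured knob look-alikes. The yellow disc (160,222), grey piece (332,228), cork block and caliper are not part of the job either. I'll check this in one enlarged crop.

Run:
```python
from h import *
im=cv2.imread('pics/top0.png')
cr=cv2.resize(im[75:295,65:425],None,fx=2.2,fy=2.2,interpolation=cv2.INTER_CUBIC); cv2.imwrite('pics/crop0.png',cr)
c=snap('top')
for n,p,z in [('vase',(118,242),.06),('kl',(208,215),.035),('kd',(280,221),.035),('cup',(370,251),.046),('blue',(299,176),.035),('pink',(253,182),.035),('red',(308,268),.035),('yel',(160,222),.03),('grey',(332,228),.03)]: print(n,ray(c,p,z).round(3)[:2])
b=im.astype(int); m=((b[...,0]-b[...,2]>40)&(b[...,0]-b[...,1]>20)).astype(np.uint8)
cs,_=cv2.findContours(m,cv2.RETR_EXTERNAL,cv2.CHAIN_APPROX_SIMPLE)
for k in cs:
    if cv2.boundingRect(k)[2]>40:
        P=np.array([ray(c,p[0],.018)[:2] for p in k.astype(float)],np.float32); print('tray',cv2.minAreaRect(P))
```

```text
vase [0.379 0.254]
kl [0.44  0.078]
kd [ 0.432 -0.073]
cup [ 0.374 -0.261]
blue [ 0.528 -0.111]
pink [ 0.512 -0.014]
red [ 0.336 -0.133]
yel [0.423 0.178]
grey [ 0.42  -0.184]
tray ((0.49561595916748047, 0.28004685044288635), (0.005355688743293285, 0.16828259825706482), 4.05269718170166)
tray ((0.5038647651672363, -0.2635464668273926), (0.1690833419561386, 0.005427327938377857), 81.85062408447266)
tray ((0.5890868902206421, 0.022713415324687958), (0.16709277033805847, 0.005300041288137436), 84.92164611816406)
tray ((0.6368594765663147, -0.28404632210731506), (0.16693201661109924, 0.0054413750767707825), 82.1248550415039)
tray ((0.630379319190979, 0.2905983626842499), (0.005114887375384569, 0.1675579994916916), 3.9403128623962402)
tray ((0.7230780124664307, 0.009903453290462494), (0.1668953150510788, 0.0050025638192892075), 84.6622085571289)
```

View pics/crop0.png

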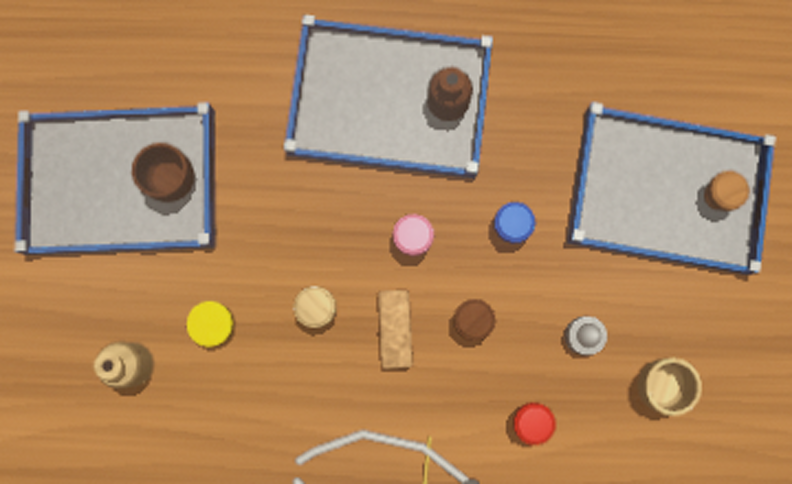

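The crop confirms the four loose wooden pieces and which kind each tray holds. The other pieces are plain blue, pink, red, yellow and grey. From the tray edges, the centres are about (0.563, 0.285) for the cup tray, (0.656, 0.016) for the vase tray and (0.570, -0.274) for the knob tray. Each tray's +x points along world +y. I'll close the fingers along world x and start with the cup.

```bash
python3 -m inch '[21,32,0,7,100,43,64,0,14,100,64,95,0,21,100,85,127,0,28,100,107,158,0,35,100,128,190,0,42,100,149,222,0,49,100,170,253,0,56,100,192,285,0,63,100,213,317,-10,70,100]' 20
python3 -m inch '[0,0,0,4,100,0,0,0,4,100]'
python3 - <<'E'
from h import *
from scipy.spatial.transform import Rotation as R
c=read_camera('top')
print('vase',ray(c,(114.1,241.4),.072),'cup',ray(c,(370.9,250.9),.046),'kl',ray(c,(207.7,214.5),.037),'kd',ray(c,(279.5,221),.037))
print('vit',ray(c,(65+451/2.2,75+80/2.2),.077),'kit',ray(c,(65+729/2.2,75+190/2.2),.042),'cit',ray(c,(65+162/2.2,75+172/2.2),.051))
s=robot.read_state(); w=snap('wrist','w1.png'); print(s['t'],s['tool_pos'],s['q'].round(3) if hasattr(s['q'],'round') else s['q'],s['force'])
M=np.array(w['mount']); T=np.eye(4); T[:3,:3]=R.from_rotvec(s['orientation']).as_matrix(); T[:3,3]=s['tool_pos']; print((T@M).round(3))
E
```

```text
t: 0.98
tool_pos: [0.3755, -0.26, 0.2104]
orientation: [2.297, 2.138, 0.001]
force: [1.2, -0.9, 0.9]
opening: 0.0928
gripper_force: 0.0
t: 1.15
tool_pos: [0.3748, -0.2588, 0.2079]
orientation: [-2.22, -2.221, 0.0]
force: [-0.0, 0.1, -0.4]
opening: 0.093
gripper_force: 0.0
vase [0.38064558 0.25754185 0.072     ] cup [ 0.37442341 -0.26277954  0.046     ] kl [0.44120896 0.07798666 0.037     ] kd [ 0.43195457 -0.07175034  0.037     ]
vit [ 0.65429289 -0.04444208  0.077     ] kit [ 0.56613246 -0.32170462  0.042     ] cit [0.5636674  0.22624643 0.051     ]
1.2 [ 0.37431458 -0.26018898  0.20837106] [-0.72  -0.265  1.884 -0.     1.522 -0.713] [ 0.3598908  -0.4349769   0.39171856]
[[ 1.    -0.007 -0.004  0.376]
 [-0.007 -0.961 -0.278 -0.184]
 [-0.002  0.278 -0.961  0.375]
 [ 0.     0.     0.     1.   ]]
```

View pics/w1.png

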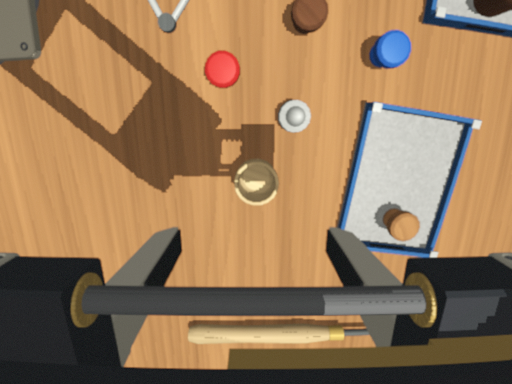

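The wrist view shows the cup at (256,183), roughly midway between the fingers in image columns, with nothing under either finger. I'll check its ground position.

```bash
cat >> h.py <<'E'
from scipy.spatial.transform import Rotation as R
def wE(w,s):
    T=np.eye(4); T[:3,:3]=R.from_rotvec(s['orientation']).as_matrix(); T[:3,3]=s['tool_pos']
    return np.linalg.inv(T@np.array(w['mount']))
def look(fn):
    s=[robot.read_state()][0]; w=snap('wrist',fn); return s,w,wE(w,s)
E
python3 - <<'E'
from h import *
s,w,E=look('w1b.png')
print(s['tool_pos'],ray(w,(256,182.5),.046,E))
E
```

```text
[ 0.37397902 -0.26105892  0.20859671] [ 0.37729114 -0.26281109  0.046     ]
```

```bash
python3 -m inch '[1,-2,-35,0,100,1,-2,-70,0,100,1,-2,-105,0,100,1,-2,-135,0,100,1,-2,-160,0,100,1,-2,-178,0,100,1,-2,-188,0,100,1,-2,-195,0,100,1,-2,-195,0,100,1,-2,-195,0,100]' 20
python3 -m inch '[0,0,0,0,60,0,0,0,0,60,0,0,0,0,50,0,0,0,0,40,0,0,0,0,40,0,0,0,0,40,0,0,0,0,40,0,0,0,0,40,0,0,0,0,40,0,0,0,0,40]' 20
```

```text
t: 2.13
tool_pos: [0.3754, -0.2639, 0.0145]
orientation: [2.231, 2.211, 0.0]
force: [0.3, -0.6, -0.3]
opening: 0.0932
gripper_force: 0.0
t: 2.97
tool_pos: [0.3754, -0.2631, 0.0139]
orientation: [2.229, 2.213, 0.0]
force: [0.4, 0.0, 3.0]
opening: 0.0543
gripper_force: 20.0
```

The grip is good, with the opening at 54.3 mm against a 54 mm cup. Next I lift it and carry it to the cup tray.

```bash
python3 -m inch '[0,0,10,0,40,0,0,30,0,40,0,0,60,0,40,0,0,95,0,40,0,0,125,0,40,0,0,145,0,40,5,15,150,0,40,14,44,150,0,40,24,75,150,0,40,34,106,150,0,40]'
python3 -m inch '[11,35,0,0,40,22,70,0,0,40,33,105,0,0,40,45,140,0,0,40,56,175,0,0,40,67,210,0,0,40,78,245,0,0,40,90,280,0,0,40,100,310,0,0,40,110,340,0,0,40]'
python3 -m inch '[9,30,0,0,40,18,58,0,0,40,26,82,0,0,40,33,104,0,0,40,38,120,0,0,40,41,129,0,0,40,42,132,0,0,40,42,132,0,0,40,42,132,0,0,40]'
python3 - <<'E'
from h import *
s,w,E=look('w2.png'); print(s['tool_pos'],s['opening'],s['gripper_force'],s['force'])
E
```

```text
t: 3.8
tool_pos: [0.409, -0.1561, 0.1643]
orientation: [2.231, 2.211, -0.0]
force: [0.4, -0.1, -1.4]
opening: 0.0548
gripper_force: 20.0
t: 4.63
tool_pos: [0.5189, 0.1848, 0.1639]
orientation: [-2.229, -2.214, 0.001]
force: [1.4, -1.1, -0.8]
opening: 0.0546
gripper_force: 20.0
t: 5.38
tool_pos: [0.5609, 0.3142, 0.1636]
orientation: [2.23, 2.213, -0.001]
force: [-0.3, 0.2, 0.1]
opening: 0.0543
gripper_force: 20.0
[0.56092124 0.31416321 0.16359786] 0.05430713989084164 19.999709538442403 [-0.26716618  0.21880296  0.10187809]
```

View pics/w2.png

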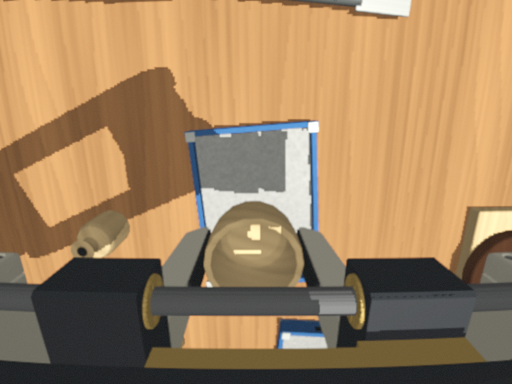

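The cup hangs upright in the fingers at (255,255), above the free half of its tray, whose far corners are at (190,137) and (313,127). I'll lower it gently.

```bash
python3 -m inch '[0,0,-20,0,40,0,0,-50,0,40,0,0,-80,0,40,0,0,-105,0,40,0,0,-122,0,40,0,0,-133,0,40,0,0,-139,0,40,0,0,-142,0,40,0,0,-143,0,40,0,0,-143,0,40]'
python3 -m inch '[0,0,-1,0,40,0,0,-2,0,40,0,0,-2,0,40,0,0,-2,0,40]'
```

```text
t: 6.27
tool_pos: [0.562, 0.3153, 0.0219]
orientation: [2.229, 2.213, 0.003]
force: [1.1, -1.2, -0.6]
opening: 0.0547
gripper_force: 20.0
t: 6.6
tool_pos: [0.5613, 0.3152, 0.019]
orientation: [2.229, 2.213, 0.001]
force: [-0.2, 0.3, -0.7]
opening: 0.0547
gripper_force: 20.0
```

```bash
python3 -m inch '[0,0,-0.5,0,40,0,0,-1,0,40,0,0,-1,0,40,0,0,-1,0,40]'
```

```text
t: 6.93
tool_pos: [0.5613, 0.3152, 0.0189]
orientation: [2.229, 2.213, 0.001]
force: [-4.2, -2.1, 7.4]
opening: 0.0543
gripper_force: 20.0
```

It is on the floor: the force rose to 7 N. I'll open partway, rise, and move to the vase at (0.381, 0.257).

```bash
python3 -m inch '[0,0,0,0,64,0,0,0,0,70,0,0,0,0,76,0,0,0,0,80,0,0,0,0,80,0,0,0,0,80,0,0,10,0,80,0,0,35,0,80,0,0,70,0,80,0,0,105,0,80]'
python3 -m inch '[0,0,35,0,100,0,0,70,0,100,-30,-9,80,0,100,-65,-20,80,0,100,-100,-32,80,0,100,-130,-42,80,0,100,-155,-50,80,0,100,-172,-56,80,0,100,-180,-58,80,0,100,-180,-58,80,0,100]'
python3 - <<'E'
from h import *
s,w,E=look('w3.png'); print(s['t'],s['tool_pos'])
snap('top','top3.png')
E
```

```text
t: 7.77
tool_pos: [0.5601, 0.3145, 0.1232]
orientation: [-2.229, -2.212, 0.004]
force: [1.6, 0.8, 0.4]
opening: 0.0745
gripper_force: 0.0
t: 8.6
tool_pos: [0.3803, 0.257, 0.2036]
orientation: [2.229, 2.213, 0.002]
force: [0.1, -0.2, -0.4]
opening: 0.093
gripper_force: 0.0
8.6 [0.38034888 0.25702406 0.2035877 ]
```

View pics/w3.png

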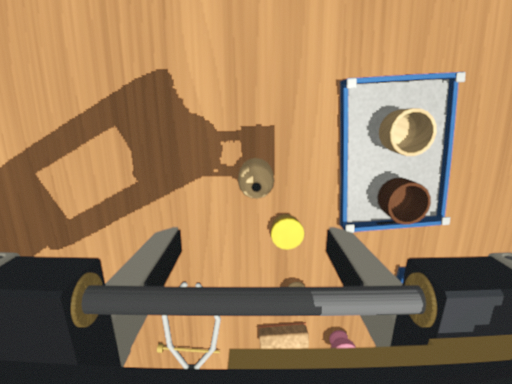

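The cup stands upright in its tray at (407,131), clear of the dark one at (404,201). The vase mouth is at (257,187).

Run:
```python
from h import *
s,w,E=look(None); print(s['tool_pos'],ray(w,(257,187),.072,E))
```

```text
[0.38190705 0.25736977 0.20341779] [0.38635948 0.25814818 0.072     ]
```

```bash
python3 -m inch '[1,0,-35,0,100,2,0,-70,0,100,2,0,-105,0,100,2,0,-135,0,100,2,0,-160,0,100,2,0,-178,0,100,2,0,-188,0,100,2,0,-193,0,100,2,0,-193,0,100,2,0,-193,0,100]' 20
python3 -m inch '[0,0,0,0,80,0,0,0,0,70,0,0,0,0,60,0,0,0,0,55,0,0,0,0,50,0,0,0,0,45,0,0,0,0,40,0,0,0,0,30,0,0,0,0,30,0,0,0,0,30]' 20
python3 - <<'E'
from h import *
snap('side','s4.png')
E
```

```text
t: 9.58
tool_pos: [0.3841, 0.2574, 0.0105]
orientation: [2.23, 2.213, 0.001]
force: [0.1, 0.1, 0.1]
opening: 0.0928
gripper_force: 0.0
t: 10.42
tool_pos: [0.3831, 0.257, 0.0096]
orientation: [-2.23, -2.213, 0.0]
force: [-0.2, -0.4, 0.7]
opening: 0.0437
gripper_force: 20.0
```

View pics/s4.png

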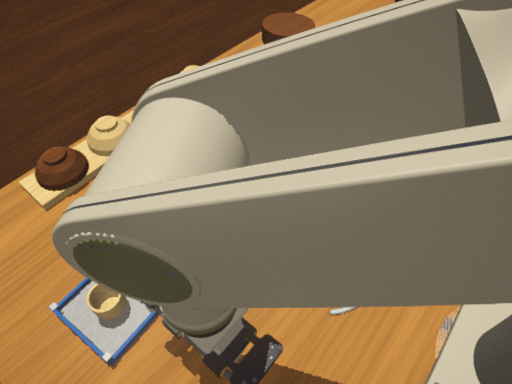

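The arm blocks the side view of the vase and shows only the pale cup at (107,300). The opening of 43.7 mm matches the 44 mm body, so it is gripped. I'll lift it and carry it to the vase tray at (0.658, 0.046).

```bash
python3 -m inch '[0,0,10,0,30,0,0,30,0,30,0,0,60,0,30,0,0,95,0,30,0,0,125,0,30,0,0,145,0,30,10,-8,150,0,30,30,-23,150,0,30,56,-43,150,0,30,84,-64,150,0,30]'
python3 -m inch '[28,-21,0,0,30,56,-43,0,0,30,84,-64,0,0,30,112,-86,0,0,30,138,-106,0,0,30,160,-123,0,0,30,176,-135,0,0,30,187,-143,0,0,30,191,-147,0,0,30,191,-147,0,0,30]'
python3 - <<'E'
from h import *
s,w,E=look('w5.png'); print(s['tool_pos'],s['opening'],s['gripper_force'],s['force'])
E
```

```text
t: 11.3
tool_pos: [0.4677, 0.1928, 0.1608]
orientation: [2.227, 2.215, 0.002]
force: [0.2, 0.4, -1.4]
opening: 0.0437
gripper_force: 20.0
t: 12.13
tool_pos: [0.6585, 0.0451, 0.1597]
orientation: [-2.231, -2.212, 0.0]
force: [0.1, 0.1, -1.2]
opening: 0.0437
gripper_force: 20.0
[0.65846284 0.04508227 0.15970213] 0.043661888974048026 19.99982824794415 [ 0.10312975  0.09740542 -1.19068196]
```

View pics/w5.png

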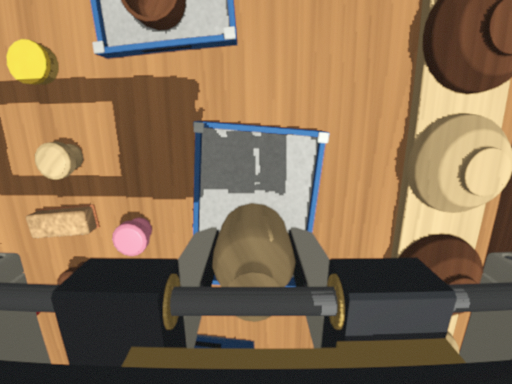

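The vase hangs upright at (255,245) over the free half of its tray, whose far corners are at (198,127) and (322,137). I'll lower it.

```bash
python3 -m inch '[0,0,-20,0,30,0,0,-50,0,30,0,0,-80,0,30,0,0,-105,0,30,0,0,-122,0,30,0,0,-133,0,30,0,0,-139,0,30,0,0,-142,0,30,0,0,-144,0,30,0,0,-144,0,30]'
python3 -m inch '[0,0,-0.5,0,30,0,0,-1,0,30,0,0,-1.5,0,30,0,0,-1.5,0,30,0,0,-1.5,0,30]'
```

```text
t: 13.02
tool_pos: [0.6589, 0.0462, 0.0168]
orientation: [2.229, 2.213, 0.002]
force: [0.6, 0.0, -0.1]
opening: 0.0434
gripper_force: 20.0
t: 13.43
tool_pos: [0.6586, 0.046, 0.0147]
orientation: [2.229, 2.213, 0.001]
force: [0.2, -0.4, 0.4]
opening: 0.0437
gripper_force: 20.0
```

```bash
python3 -m inch '[0,0,-0.5,0,30,0,0,-0.5,0,30,0,0,-0.5,0,30]'
```

```text
t: 13.68
tool_pos: [0.6586, 0.046, 0.0147]
orientation: [2.229, 2.213, 0.001]
force: [-2.9, 1.0, 5.6]
opening: 0.0437
gripper_force: 20.0
```

It has touched the floor. I'll release, rise, and go to knob_light.

```bash
python3 -m inch '[0,0,0,0,50,0,0,0,0,58,0,0,0,0,66,0,0,0,0,74,0,0,0,0,74,0,0,0,0,74,0,0,10,0,74,0,0,35,0,74,0,0,70,0,74,0,0,105,0,74]'
python3 -m inch '[0,0,35,0,100,0,0,70,0,100,-30,4,85,0,100,-65,10,85,0,100,-100,15,85,0,100,-135,20,85,0,100,-170,25,85,0,100,-198,29,85,0,100,-217,32,85,0,100,-217,32,85,0,100]'
python3 - <<'E'
from h import *
s,w,E=look('w6.png'); print(s['t'],s['tool_pos'])
E
```

```text
t: 14.52
tool_pos: [0.657, 0.046, 0.1192]
orientation: [-2.228, -2.212, 0.003]
force: [1.4, -0.1, 0.2]
opening: 0.0687
gripper_force: 0.0
t: 15.35
tool_pos: [0.4385, 0.0787, 0.2045]
orientation: [2.229, 2.214, 0.001]
force: [0.2, -0.3, -0.1]
opening: 0.0929
gripper_force: 0.0
15.35 [0.43848175 0.07867573 0.20445946]
```

View pics/w6.png

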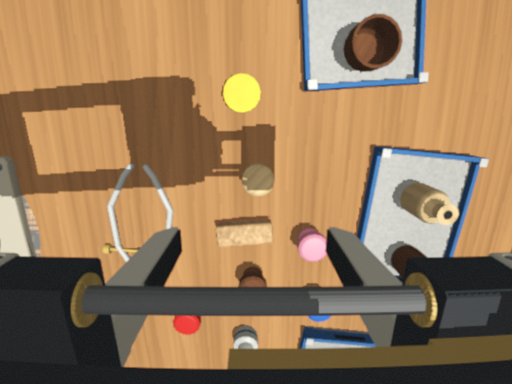

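The vase in its tray at (430,205) should lean outward in this oblique view. I'll check its mouth at (450,214) numerically, along with the knob_light top at (258,180).

Run:
```python
from h import *
s,w,E=look(None); print(s['tool_pos'],'vase mouth',ray(w,(450,214),.077,E),'knob',ray(w,(258,180),.037,E))
```

```text
[0.44020175 0.07836387 0.20468291] vase mouth [0.66386143 0.04699474 0.077     ] knob [0.44636457 0.07856594 0.037     ]
```

The vase is upright: its mouth is within 5 mm of the expected spot, and the wrist view reads about 4 mm high in x. knob_light is at about (0.441, 0.078), so I'll go down on it.

```bash
python3 -m inch '[1,0,-35,0,100,1,0,-70,0,100,1,0,-105,0,100,1,0,-135,0,100,1,0,-160,0,100,1,0,-178,0,100,1,0,-188,0,100,1,0,-194,0,100,1,0,-194,0,100,1,0,-194,0,100]' 20
python3 -m inch '[0,0,0,0,80,0,0,0,0,70,0,0,0,0,60,0,0,0,0,55,0,0,0,0,50,0,0,0,0,45,0,0,0,0,40,0,0,0,0,30,0,0,0,0,30,0,0,0,0,30]' 20
```

```text
t: 16.28
tool_pos: [0.4431, 0.078, 0.0105]
orientation: [2.229, 2.213, 0.001]
force: [0.1, 0.4, -0.4]
opening: 0.0929
gripper_force: 0.0
t: 17.12
tool_pos: [0.4422, 0.078, 0.0097]
orientation: [2.23, 2.213, 0.0]
force: [0.6, 0.4, -0.4]
opening: 0.0387
gripper_force: 20.0
```

The opening is 38.7 mm against a nominal 40 mm. I'll lift slowly and look.

```bash
python3 -m inch '[0,0,5,0,30,0,0,15,0,30,0,0,35,0,30,0,0,65,0,30,0,0,100,0,30,0,0,130,0,30,0,0,145,0,30,0,0,150,0,30,0,0,150,0,30]'
python3 - <<'E'
from h import *
s,w,E=look('w7.png'); print(s['tool_pos'],s['opening'],s['gripper_force'])
im=w['image'][150:330,130:390]; cv2.imwrite('pics/w7c.png',cv2.resize(im,None,fx=3,fy=3,interpolation=cv2.INTER_CUBIC))
t=snap('top','top7.png')['image'][130:290,80:400]
E
```

```text
t: 17.87
tool_pos: [0.4432, 0.0781, 0.1618]
orientation: [2.228, 2.212, 0.004]
force: [0.1, -0.1, -1.1]
opening: 0.0388
gripper_force: 20.0
[0.4432426  0.07812291 0.16177669] 0.03878086377265831 19.999811213929206
```

View pics/w7c.png

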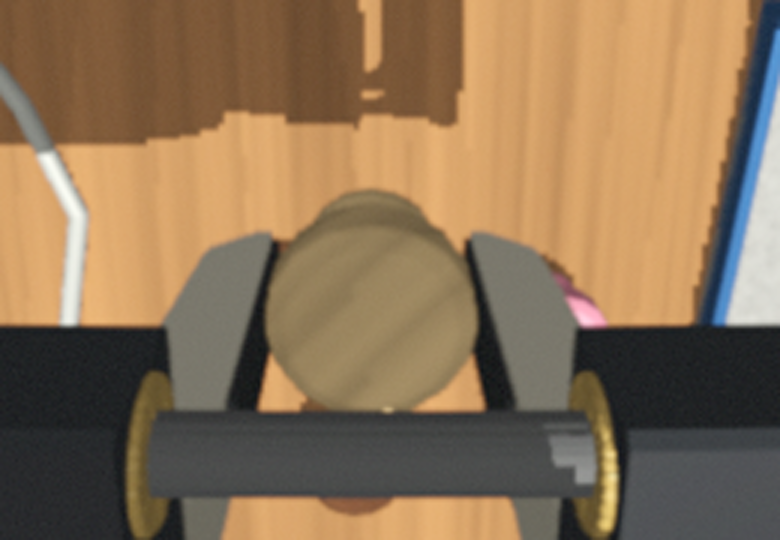

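The knob is held upright and centred, with its foot visible below the head at crop (370,205). I'll carry it to the far (+x) end of the knob tray, at (0.579, -0.215).

```bash
python3 -m inch '[5,-10,0,0,30,16,-34,0,0,30,30,-64,0,0,30,45,-97,0,0,30,60,-130,0,0,30,75,-163,0,0,30,90,-196,0,0,30,105,-227,0,0,30,118,-255,0,0,30,128,-276,0,0,30]'
python3 -m inch '[6,-12,0,0,30,8,-17,0,0,30,8,-17,0,0,30,8,-17,-25,0,30,8,-17,-60,0,30,8,-17,-90,0,30,8,-17,-110,0,30,8,-17,-122,0,30,8,-17,-128,0,30,8,-17,-130,0,30]'
python3 - <<'E'
from h import *
s,w,E=look('w8.png'); print(s['tool_pos'],s['opening'],s['force'])
E
```

```text
t: 18.8
tool_pos: [0.5695, -0.2012, 0.1571]
orientation: [-2.229, -2.21, 0.003]
force: [0.1, 0.8, -0.4]
opening: 0.039
gripper_force: 20.0
t: 19.63
tool_pos: [0.5774, -0.2142, 0.0287]
orientation: [-2.228, -2.213, 0.001]
force: [-0.0, -0.5, -1.0]
opening: 0.0387
gripper_force: 20.0
[ 0.57739409 -0.21416918  0.02870801] 0.038717225643410194 [-0.01202288 -0.48166434 -1.01394563]
```

View pics/w8.png

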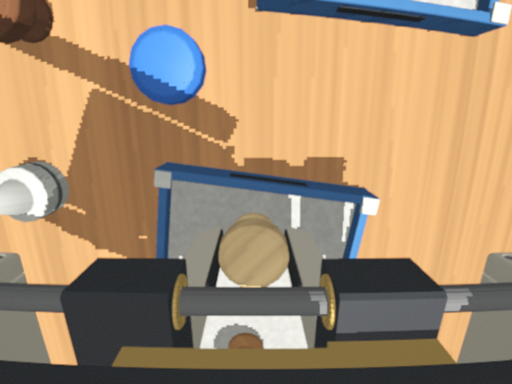

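The knob is inside the tray at (254,250), clear of the end wall (165,170)–(370,200) and of the tray's own knob at (245,340). I'll lower it to the floor.

```bash
python3 -m inch '[0,0,-5,0,30,0,0,-9,0,30,0,0,-12,0,30,0,0,-13,0,30,0,0,-14,0,30,0,0,-14.5,0,30,0,0,-15,0,30,0,0,-15,0,30,0,0,-15,0,30]'
```

```text
t: 20.43
tool_pos: [0.5782, -0.215, 0.0148]
orientation: [2.23, 2.213, 0.0]
force: [-0.7, -0.5, -1.3]
opening: 0.0387
gripper_force: 20.0
```

```bash
python3 -m inch '[0,0,-0.5,0,30,0,0,-0.5,0,30,0,0,-1,0,30,0,0,-1,0,30,0,0,-1,0,30]'
```

```text
t: 20.85
tool_pos: [0.5783, -0.2151, 0.0146]
orientation: [2.229, 2.213, 0.0]
force: [-4.2, 2.5, 8.5]
opening: 0.0388
gripper_force: 20.0
```

It has touched the floor. I'll release, rise, and go to knob_dark.

```bash
python3 -m inch '[0,0,0,0,48,0,0,0,0,55,0,0,0,0,62,0,0,0,0,68,0,0,0,0,68,0,0,0,0,68,0,0,10,0,68,0,0,35,0,68,0,0,70,0,68,0,0,105,0,68]'
python3 -m inch '[0,0,35,0,100,0,0,70,0,100,-18,18,85,0,100,-40,39,85,0,100,-64,63,85,0,100,-90,88,85,0,100,-115,113,85,0,100,-135,132,85,0,100,-146,143,85,0,100,-146,143,85,0,100]'
python3 - <<'E'
from h import *
s,w,E=look('w9.png'); print(s['t'],s['tool_pos'])
E
```

```text
t: 21.68
tool_pos: [0.5771, -0.2145, 0.1193]
orientation: [-2.228, -2.211, 0.001]
force: [-0.2, -0.7, -0.5]
opening: 0.063
gripper_force: 0.0
t: 22.52
tool_pos: [0.4307, -0.0702, 0.2046]
orientation: [2.227, 2.215, 0.001]
force: [-0.1, -0.3, 0.4]
opening: 0.0928
gripper_force: 0.0
22.5167 [ 0.43073779 -0.07020263  0.20456358]
```

View pics/w9.png

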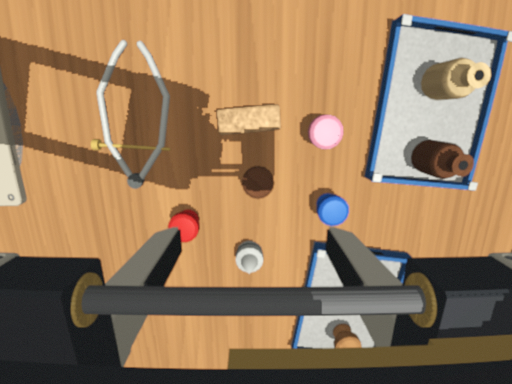

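knob_dark is at (258,181), the same place in the picture as the pale knob before its grasp. Red (185,226), blue (333,210) and the grey piece (249,258) are clear of the fingers. I'll go down.

```bash
python3 -m inch '[1,-1,-35,0,100,1,-1,-70,0,100,1,-1,-105,0,100,1,-1,-135,0,100,1,-1,-160,0,100,1,-1,-178,0,100,1,-1,-188,0,100,1,-1,-194,0,100,1,-1,-194,0,100,1,-1,-194,0,100]' 20
python3 -m inch '[0,0,0,0,80,0,0,0,0,70,0,0,0,0,60,0,0,0,0,55,0,0,0,0,50,0,0,0,0,45,0,0,0,0,40,0,0,0,0,30,0,0,0,0,30,0,0,0,0,30]' 20
python3 -m inch '[0,0,5,0,30,0,0,15,0,30,0,0,35,0,30,0,0,65,0,30,0,0,100,0,30,0,0,130,0,30,0,0,145,0,30,0,0,150,0,30,0,0,150,0,30]'
```

```text
t: 23.4
tool_pos: [0.4341, -0.0735, 0.0105]
orientation: [2.229, 2.212, 0.001]
force: [-0.3, -0.2, 0.4]
opening: 0.0928
gripper_force: 0.0
t: 24.23
tool_pos: [0.4332, -0.073, 0.0097]
orientation: [2.23, 2.213, 0.0]
force: [0.1, -0.7, 0.3]
opening: 0.0391
gripper_force: 20.0
t: 24.98
tool_pos: [0.4342, -0.0733, 0.1617]
orientation: [2.227, 2.211, 0.003]
force: [0.4, 0.1, -0.1]
opening: 0.0388
gripper_force: 20.0
```

```bash
python3 -m inch '[6,-8,0,0,30,18,-25,0,0,30,36,-51,0,0,30,56,-79,0,0,30,77,-108,0,0,30,98,-138,0,0,30,117,-165,0,0,30,131,-184,0,0,30,138,-195,0,0,30,138,-195,0,0,30]'
python3 -m inch '[0,0,0,0,30,0,0,-25,0,30,0,0,-55,0,30,0,0,-75,0,30,0,0,-90,0,30,0,0,-97,0,30,0,0,-100,0,30,0,0,-100,0,30]'
python3 - <<'E'
from h import *
s,w,E=look('w10.png'); print(s['tool_pos'],s['opening'])
t=snap('top','top10.png'); s_=snap('side','side10.png')
a=cv2.resize(w['image'],(800,600))[200:600]; b=cv2.resize(s_['image'][70:190,200:400],(330,198)); 
a[:198,470:]=b; cv2.imwrite('pics/c10.png',a)
E
```

```text
t: 25.82
tool_pos: [0.5706, -0.2703, 0.1561]
orientation: [-2.229, -2.208, 0.002]
force: [0.6, -0.4, -1.0]
opening: 0.039
gripper_force: 20.0
t: 26.48
tool_pos: [0.5705, -0.2672, 0.059]
orientation: [-2.228, -2.213, 0.001]
force: [0.4, 1.7, -0.1]
opening: 0.0387
gripper_force: 20.0
[ 0.57048946 -0.26719912  0.05902167] 0.03871810886267156
```

View pics/c10.png

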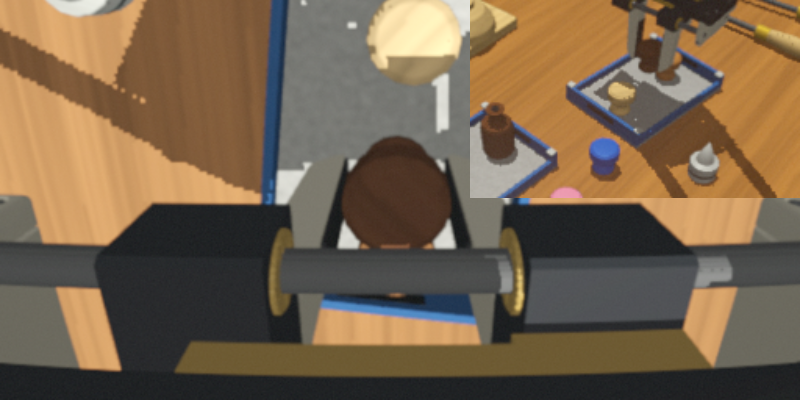

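The dark knob hangs at crop (397,195) between the pale knob at (415,40) and the tray's brown knob, partly hidden behind it at about (395,250). I'll check the spacing numerically.

Run:
```python
from h import *
s,w,E=look(None); print(s['tool_pos'],ray(w,(415/1.5625,240/1.5625),.044,E))
b=w['image'].astype(int)
# brown in-tray knob visible part
ys,xs=np.where((b[...,2]>140)&(b[...,2]-b[...,0]>80)&(b[...,1]<140)); k=(xs>225)&(xs<290)&(ys>270)&(ys<330); print(k.sum(), xs[k].min(initial=999),xs[k].max(initial=0),ys[k].min(initial=999),ys[k].max(initial=0))
t=cv2.imread('pics/top0.png').astype(int)
m=((t[...,2]>120)&(t[...,2]-t[...,0]>70)).astype(np.uint8)[140:185,380:412]
ys,xs=np.where(m); print('kit',xs.mean()+380,ys.mean()+140,xs.min()+380,xs.max()+380,ys.min()+140,ys.max()+140)
```

```text
[ 0.57197766 -0.26829775  0.06123548] [ 0.5807877  -0.21623583  0.044     ]
25 228 274 283 286
kit 396.3464912280702 160.93859649122805 388 404 153 169
```

The spacing is about 53 mm to each neighbour, which leaves 13 mm between heads. I'll lower it.

```bash
python3 -m inch '[0,0,-10,0,30,0,0,-22,0,30,0,0,-32,0,30,0,0,-39,0,30,0,0,-42,0,30,0,0,-43.5,0,30,0,0,-44.5,0,30,0,0,-45,0,30,0,0,-45,0,30,0,0,-45,0,30]'
python3 -m inch '[0,0,-0.5,0,30,0,0,-0.5,0,30,0,0,-1,0,30,0,0,-1,0,30]'
```

```text
t: 27.52
tool_pos: [0.5714, -0.2681, 0.0151]
orientation: [2.229, 2.213, 0.0]
force: [0.6, 0.1, -0.6]
opening: 0.0389
gripper_force: 20.0
t: 27.85
tool_pos: [0.5716, -0.2682, 0.0147]
orientation: [2.229, 2.212, 0.0]
force: [-1.2, 1.6, 6.8]
opening: 0.0385
gripper_force: 20.0
```

It has touched the floor. I'll release, rise, move well clear, and check the final scene.

```bash
python3 -m inch '[0,0,0,0,48,0,0,0,0,55,0,0,0,0,62,0,0,0,0,66,0,0,0,0,66,0,0,0,0,66,0,0,10,0,66,0,0,35,0,66,0,0,70,0,66,0,0,105,0,66]'
python3 -m inch '[0,0,35,0,66,0,0,70,0,66,0,0,100,0,66,-30,-20,120,0,66,-65,-40,120,0,66,-100,-60,120,0,66,-135,-80,120,0,66,-170,-100,120,0,66,-200,-115,120,0,66,-230,-130,120,0,66]'
python3 -m inch '[-30,-28,0,0,66,-60,-55,0,0,66,-90,-82,0,0,66,-115,-105,0,0,66,-125,-115,0,0,66,-125,-115,0,0,66,-125,-115,0,0,66]'
python3 - <<'E'
from h import *
t=snap('top','topF.png')['image']; s=snap('side','sideF.png')['image']
a=cv2.resize(t[70:215,60:430],(800,313)); b=cv2.resize(s[80:360,40:370],(338,287)); c=np.zeros((600,800,3),np.uint8); c[:313]=a; c[313:,:338]=b; c[313:,340:]=cv2.resize(s[80:215,130:370],(460,287)); cv2.imwrite('pics/F.png',c); print(robot.read_state()['t'])
E
```

```text
t: 28.68
tool_pos: [0.5701, -0.2674, 0.1193]
orientation: [-2.228, -2.211, 0.001]
force: [0.0, -0.2, -0.1]
opening: 0.0613
gripper_force: 0.0
t: 29.52
tool_pos: [0.3393, -0.3986, 0.2396]
orientation: [2.229, 2.212, -0.0]
force: [-0.5, -1.7, -0.4]
opening: 0.0614
gripper_force: 0.0
t: 30.1
tool_pos: [0.216, -0.513, 0.239]
orientation: [2.231, 2.211, 0.001]
force: [0.3, 0.2, -0.1]
opening: 0.0615
gripper_force: 0.0
30.2
```

View pics/F.png

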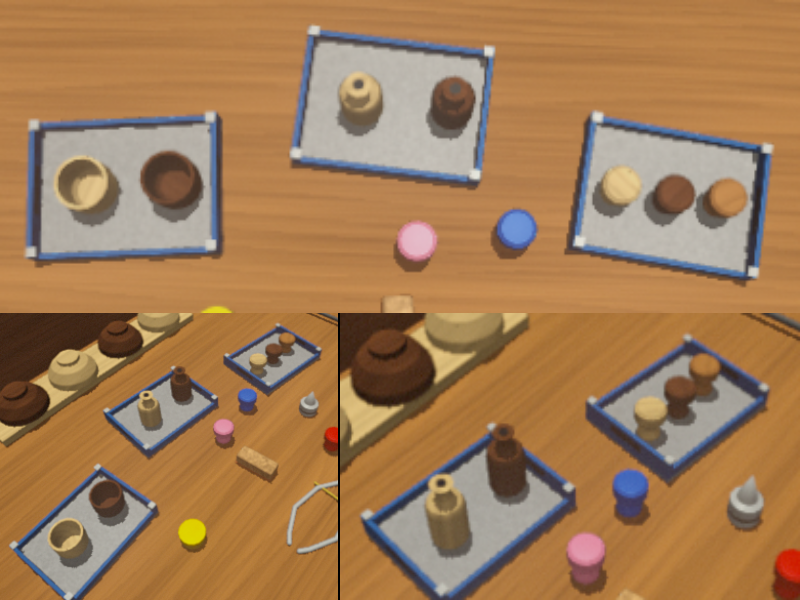

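All seven pieces stand upright in the right trays: cups at (83,185) and (170,180), vases at (360,97) and (453,102), knobs at (622,186), (674,194) and (727,198). The look-alikes have not moved.

```bash
python3 -c "
from plant import job; print(job.close_job())"
```

```text
the job is handed in; nothing more can be done
None
```

The job is handed in: both knobs, the cup and the vase each stand upright in the tray of their kind, the pieces already there still stand, and it took about 30 s of robot time.

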